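# Couple the greaser to the chuck nipple

## Task

Take the grease coupler out of its stand, dip its mouth into the felt-lined wiping cup, then press it squarely onto the tilted grease nipple on the chuck's rim, past the snap, until it is fully home. Finish while still gripping the coupler and holding it pressed home against the nipple's spring: do not let go. Do not knock the wiping cup over, and leave the other things on the bench where they are.

Things in the scene. Friction and masses are not known exactly. Their poses are not given: they have to be found in the camera images.
- coupler: Hand-held grease coupler, 120 mm long, about 0.28 kg, loose, at the start upright, mouth down, in the stand. Origin at the centre of its open mouth, z along its axis from mouth to cap. From the mouth: steel snout 26 mm diameter to 45 mm; collar 40 mm diameter to 49 mm, resting on the stand; black square grip 30 x 30 mm (faces square to its x and y) to 105 mm; round cap to 120 mm
- mouth (a point): Centre of the coupler's open mouth (same point as its origin). The bore: a lip 4 mm deep of 14.4 mm inner diameter, behind it a chamber of 20 mm diameter ending in a flat ceiling 30 mm from the mouth
- grip (a point): point on the coupler's axis to grip it at, in the middle of the square grip, 78 mm from the mouth
- stand: Fixed aluminium block 75 x 75 x 50 mm high with a 29 mm through hole in which the coupler stands (mouth 5 mm above the bench). Origin at the centre of its underside, z up. The coupler must be lifted 50 mm to be clear of it
- cup: Wiping cup: loose round open aluminium cup, 74 mm outer diameter, 68 mm inner diameter, 50 mm high, 0.35 kg, grey felt pad as its inner floor 10 mm above the bench. Origin at the centre of its underside, z up
- cup_rim (a point): centre of the cup's mouth, 50 mm above the bench
- chuck: Fixed bright steel lathe chuck, 200 mm diameter, 80 mm high, three dark jaws on top reaching 114 mm above the bench. Origin at the centre of its underside, z up. The nipple sits at its rim on the -x side of its own frame, roughly on the robot's side, and leans outward, toward the robot
- nipple: The grease nipple, fixed on the chuck, leaning 0.38 rad (22 degrees) from vertical, outward from the chuck. Origin at the centre of its round flat seat (28 mm diameter, 93 mm above the bench); z outward along its axis. On the seat: a 10 mm stem 28 mm high, the valve pin on top to 40 mm. Fully home means the coupler's mouth on the seat: coupler origin at nipple origin, z axes parallel
- nipple_balls (a point): Point on the nipple's axis 14 mm above its seat, amid four small spring balls (18.6 mm across them when free). The coupler's lip pushes them in and snaps past (about 15 N). Let go, the coupler is pushed back to about 8 mm off the seat and hangs there, sagging, its lip caught on the balls
- valve_pin (a joint): 5 mm brass spring pin at the nipple's tip, slides in along the nipple's axis: 0 m free (tip 40 mm above the seat), 0.010 m when the coupler is fully home; its spring pushes back with about 4 N at first, 10 N when home
- flask: Grey drinking flask, 66 mm diameter, 210 mm tall, bystander. Origin at the centre of its underside
- drink: White paper-coloured drinking cup, 76 mm diameter, 100 mm tall, bystander. Origin at the centre of its underside
- jaw: Loose dark stepped chuck jaw lying on the bench, 70 x 32 x 38 mm, bystander. Origin at the centre of its underside
- bearing: Loose steel bearing ring, 68 mm diameter, 18 mm high, bystander. Origin at the centre of its underside
- tnut: Loose dark steel T-nut, 34 x 26 x 22 mm, bystander. Origin at the centre of its underside
Not all that is in view belongs to the job. Leave any green or red look-alike of the cup alone.

How it is judged:
By the outcome, as a careful person would: the job done as asked, in the order asked, and still so for the second after the job is handed in, while the arm keeps its last pose, push and grip.
It also fails if it takes over 50 s, if anything falls off the work surface, if the arm or the gripper's body presses on something with over 40 N, if the wrist force passes 120 N, or if a joint passes its speed limit or range.

## Robot

A 6-joint arm with a two-finger parallel gripper is mounted at the origin on the work surface. World frame = base frame: x ahead of the robot, y to its left, z up, the work surface at z = 0. Lengths are in m, angles in rad, forces in N, time in s.
With the tool pointing down it reaches from about 0.425 to 0.95 m from the base axis. Payload 3.5 kg.
Tool frame: the origin (TCP) lies at the very end of the fingers, on their centre line; the grasp point (between the pads) lies 19 mm behind it (grip_depth is the distance from the TCP to the grasp point, in m); x points along the fingers, z is the direction in which the jaws open and shut, and the axes are right-handed (so a half turn about x gives the same grasp; the last joint's range is limited). The gripper opens to 85 mm and grips with 20 to 120 N. Pads are 22 mm wide; open, the fingers measure 114 mm over their backs; the gripper's body (76 mm by 85 mm) begins 54 mm behind the grasp point. The pads swing forward as they close: fully open they stand 13 mm farther back than shut.
Start: joints at [1.009, 0.286, 1.577, -0, 1.279, -0.15], TCP at [0.27, 0.619, 0.231] pointing down, gripper open.
Joint ranges: [-2.77, 2.77], [-0.9, 2.22], [0.21, 2.48], [-1.53, 4.67], [0.24, 2.81], [-2.84, 2.84]. Speed limits (rad/s): [2.79, 2.79, 3.14, 3.14, 3.14, 3.14].

## Interface

Orientations are given as a unit quaternion [x, y, z, w].
In Python, from plant import get_state, read_camera, calibration, sign_off, recognise, grip_depth gives the robot as it stands. The module is installed in compiled form; this text tells all that it offers.
- The arm moves only by the tool servo_tool, never from a script. Its argument "deltas" is a list that holds one entry, the list of rows, each a list of 4 numbers: the shift along the world's x, y, z scaled (see below), then the turn about the world's z scaled (see below). In form: [[[tx, ty, tz, spin], ...]]. A call has exactly 5 rows; each row is the pose to reach, as a shift and turn from the pose commanded when the call began; what a row does not reach only later rows make up. The controller multiplies each number of a shift by 10 cm and each number of a turn by 90 degrees. A row lasts 1/10 s, in which the tool goes at most 50 mm and 8.59 degrees, less where a joint would pass 70% of its speed; a pose out of reach is approached as far as the arm can. A call with a number of a shift or a turn outside -1 to 1 is refused whole. A call with a gripper value outside its range is refused whole. "claw" is the gripper's target within -1 to 1 (fully open at 1, half-way at 0, shut at -1), set as the call begins (left out, the last holds). The fingers move at their own pace and stop on an object; "force" is the grip in N (left out, the last holds). Time passes only in rows, so rows that repeat a pose let the fingers close, or fill a call up. It gives the time, the measured TCP pose, the force and the opening at its end, in the units of the state.
- get_state(): the state, without advancing time (a new reading comes with each control period).
- read_camera(name): name is "scene" or "top" or "wrist"; returns the picture (400x640x3 uint8, blue, green, red); there is no depth.
- calibration(name): a dict with "intrinsics" (3x3 intrinsics, pixels), "R" (3x3) and "t" (3): a world point X has camera coordinates R X + t; the wrist camera has in their place "T_tool_cam" (4x4, takes a point from camera to tool coordinates, whose origin is the TCP and whose axes are the tool frame's). Camera axes: x right, y down, z forward; pixel columns grow to the right and rows downward; lengths in m; the calibration is good to about 2 mm. The wrist camera is an equidistant fisheye: a pixel r from the principal point sees the ray r / f radians off the axis. A picture is of the moment at which its call begins: read the wrist's pose just before it. calibration takes no time and is no camera call.
- sign_off(): hands the job in, once; it reports no verdict.
Trained networks look in the newest picture that a camera, given by its name, has taken for a name from the list of things; names that differ only in an ending like _2 or _b are one class to them, and where a whole thing is asked for, a point or a joint stands for the part that bears it (a point fixed in the world has none). Each returns a list of dicts, best first, with "p" (0 to 1); they miss things now and then, are a little off and sometimes report something else, mostly with a low value. They report only what shows in the picture. A call takes as long as a camera call. They do not tell look-alikes from the thing itself.
- recognise(camera, query): "at" ([x, y, z] in m, in world coordinates, good to about 4 mm: the middle of the surface that is visible of it).
The state is a dict: "time": time; "qpos": joint angles; "dq": joint speeds; "joint_efforts": joint torques, N m; "eef_pos": TCP position; "tcp_rot": TCP orientation; "contact_force": force on the tool from outside, world axes, zero at the start; "wrist_torque": the same for the moment, N m; "opening": opening from 0.0 (shut) to 1.0 (fully open).
Only numpy, scipy, OpenCV 4.12 (cv2) and the standard library are available. Lean on these libraries where they do the work, as an engineer would, in place of code of your own. Each camera call takes 0.05 s, during which the arm holds its last target. There are 200 camera calls.

## Working session

There is one attempt and no reset: what is moved stays moved. The work goes in short steps, Python scripts to look and compute and a tool call to move; the robot and the scene stay as the last step left them, time stands still between calls to the robot, and variables do not carry over. Pictures are saved under pics/ and viewed, about 8 in all and at most 12, crops included, and the job is handed in when it is done.

Besides the shell and the picture viewer there is one more tool, called after ">>>" by a JSON object that holds its "name" and its "arguments". servo_tool: Moves the arm, as the interface text tells. Its arguments: {"type":"object","properties":{"deltas":{"type":"array"},"claw":{"type":"number"},"force":{"type":"number"}},"required":["deltas"]}

```bash
mkdir -p pics
cat > h.py <<'E'
import numpy as np, cv2
from plant import *
def proj(cam,X):
    c=calibration(cam);p=np.array(c["R"])@np.array(X)+c["t"];q=np.array(c["intrinsics"])@p;return q[:2]/q[2]
E
python3 - <<'E'
from h import *
s=get_state();print({k:np.round(v,3) for k,v in s.items()},grip_depth)
ims=[]
for c in("scene","top"):
    im=read_camera(c);cv2.imwrite(f"pics/{c}0.png",im)
    for q in("coupler","cup","nipple","stand","chuck","flask","drink","jaw"):
        print(c,q,[(np.round(d["at"],3),round(d["p"],2)) for d in recognise(c,q)[:3]])
    cc=calibration(c);print(c,-np.array(cc["R"]).T@cc["t"],np.array(cc["R"])[2])
E
```

```text
{'time': np.float64(0.0), 'qpos': array([ 1.009,  0.287,  1.578, -0.   ,  1.279, -0.15 ]), 'dq': array([-0.002, -0.001, -0.   ,  0.   ,  0.001,  0.   ]), 'joint_efforts': array([-0.0000e+00, -4.0599e+01, -2.9262e+01, -0.0000e+00,  6.0000e-03,
       -0.0000e+00]), 'eef_pos': array([0.27 , 0.618, 0.23 ]), 'tcp_rot': array([-0.388,  0.592,  0.387,  0.591]), 'contact_force': array([ 0.498,  0.339, -0.111]), 'wrist_torque': array([ 0.008,  0.041, -0.039]), 'opening': np.float64(1.001)} 0.0187
scene coupler [(array([ 0.542, -0.318,  0.108]), 0.82)]
scene cup [(array([0.448, 0.256, 0.021]), 0.85), (array([0.466, 0.13 , 0.018]), 0.85), (array([ 0.65 , -0.205,  0.013]), 0.74)]
scene nipple [(array([0.619, 0.053, 0.096]), 0.69)]
scene stand [(array([ 0.55 , -0.317,  0.048]), 0.83)]
scene chuck [(array([0.702, 0.017, 0.082]), 0.9)]
scene flask [(array([ 0.712, -0.309,  0.136]), 0.97)]
scene drink [(array([0.711, 0.315, 0.069]), 0.96)]
scene jaw [(array([0.408, 0.037, 0.017]), 0.88)]
scene [ 0.96542014 -0.33670215  1.02148683] [-0.40957631  0.30750275 -0.85888841]
top coupler [(array([ 0.528, -0.308,  0.108]), 0.61)]
top cup [(array([0.447, 0.262, 0.007]), 0.77), (array([0.321, 0.224, 0.013]), 0.64), (array([0.47 , 0.138, 0.01 ]), 0.56)]
top nipple [(array([0.616, 0.052, 0.093]), 0.59)]
top stand [(array([ 0.524, -0.305,  0.05 ]), 0.82)]
top chuck [(array([0.688, 0.034, 0.082]), 0.58)]
top flask [(array([ 0.681, -0.294,  0.139]), 0.93)]
top drink [(array([0.72 , 0.323, 0.057]), 0.67), (array([0.686, 0.035, 0.078]), 0.32)]
top jaw [(array([0.394, 0.042, 0.024]), 0.64)]
top [ 0.43395984 -0.00473351  1.26809218] [ 0.08274388  0.01636482 -0.99643647]
```

View pics/scene0.png

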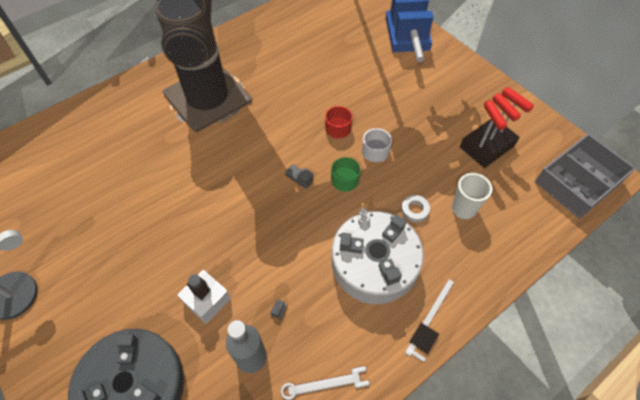

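View pics/top0.png

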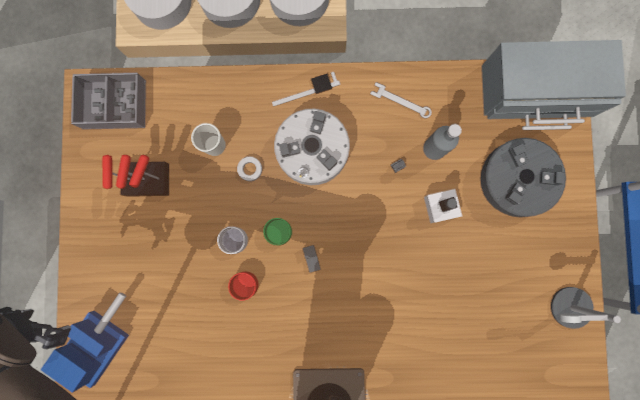

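>>> {"name": "servo_tool", "arguments": {"deltas": [[[0.1, -0.2, 0.06, 0], [0.2, -0.4, 0.12, 0], [0.3, -0.6, 0.18, 0], [0.4, -0.8, 0.24, 0], [0.5, -1, 0.3, 0]]]}}

```text
time: 1.4
eef_pos: [0.3205, 0.5178, 0.2616]
tcp_rot: [-0.387, 0.592, 0.387, 0.592]
contact_force: [0.8, -0.7, -0.2]
opening: 1.004
```

>>> {"name": "servo_tool", "arguments": {"deltas": [[[0.1, -0.2, 0.06, 0], [0.2, -0.4, 0.12, 0], [0.3, -0.6, 0.18, 0], [0.4, -0.8, 0.24, 0], [0.5, -1, 0.3, 0]]]}}

```text
time: 1.9
eef_pos: [0.3704, 0.4177, 0.2917]
tcp_rot: [-0.387, 0.592, 0.387, 0.592]
contact_force: [0.9, 0.4, 0.1]
opening: 1.002
```

>>> {"name": "servo_tool", "arguments": {"deltas": [[[0.1, -0.2, 0, 0], [0.2, -0.4, 0, 0], [0.3, -0.6, 0, 0], [0.4, -0.8, 0, 0], [0.5, -1, 0, 0]]]}}

```text
time: 2.4
eef_pos: [0.4204, 0.3177, 0.2915]
tcp_rot: [-0.387, 0.591, 0.387, 0.592]
contact_force: [-0.6, -0.2, -0.6]
opening: 1.0
```

>>> {"name": "servo_tool", "arguments": {"deltas": [[[0.1, -0.2, 0, 0], [0.2, -0.4, 0, 0], [0.3, -0.6, 0, 0], [0.4, -0.8, 0, 0], [0.5, -1, 0, 0]]]}}

```text
time: 2.9
eef_pos: [0.4705, 0.2177, 0.2916]
tcp_rot: [-0.387, 0.591, 0.387, 0.592]
contact_force: [0.4, 0.3, 0.0]
opening: 0.999
```

```bash
cat >> h.py <<'E'
from scipy.spatial.transform import Rotation as Ro
def wcam(s):
    c=calibration("wrist");T=np.eye(4);T[:3,:3]=Ro.from_quat(s["tcp_rot"]).as_matrix();T[:3,3]=s["eef_pos"]
    return T@np.array(c["T_tool_cam"]),np.array(c["intrinsics"])
def wray(M,K,px):
    d=(np.array(px,float)-K[:2,2])/np.array([K[0,0],K[1,1]]);th=np.hypot(*d)
    v=np.array([*(d/th*np.sin(th)),np.cos(th)]);return M[:3,3],M[:3,:3]@v
def wpix(M,K,X):
    v=M[:3,:3].T@(np.array(X)-M[:3,3]);th=np.arctan2(np.hypot(*v[:2]),v[2]);u=v[:2]/np.hypot(*v[:2])*th
    return u*np.array([K[0,0],K[1,1]])+K[:2,2]
def onz(M,K,px,z):
    o,d=wray(M,K,px);return o+d*(z-o[2])/d[2]
def snap(name,qs):
    s=get_state();im=read_camera("wrist");cv2.imwrite(f"pics/{name}.png",im);M,K=wcam(s);np.savez(f"pics/{name}.npz",M=M,K=K)
    print(np.round(s["time"],2),s["eef_pos"].round(4),s["contact_force"].round(1),s["opening"].round(3));print("axes x,y,z:\n",Ro.from_quat(s["tcp_rot"]).as_matrix().T.round(3))
    for q in qs: print(q,[(np.round(d["at"],3),round(d["p"],2),wpix(M,K,d["at"]).round()) for d in recognise("wrist",q)[:3]])
    return im,M,K
E
python3 - <<'E'
from h import *
im,M,K=snap("w1",["cup","nipple","chuck"]);print(M.round(3),K)
E
```

```text
Traceback (most recent call last):
  File "h.py", line 19, in snap
    print(np.round(s["time"],2),s["eef_pos"].round(4),s["contact_force"].round(1),s["opening"].round(3));print("axes x,y,z:\n",Ro.from_quat(s["tcp_rot"]).as_matrix().T.round(3))
                                                                                  ^^^^^^^^^^^^^^^^^^
AttributeError: 'float' object has no attribute 'round'
```

View pics/w1.png

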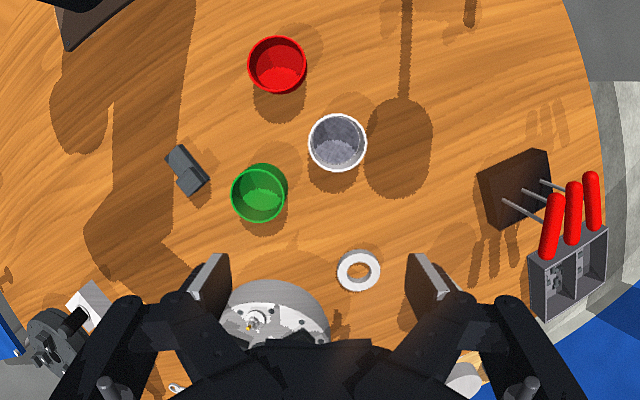

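```bash
sed -i 's/s\["opening"\].round(3)/round(float(s["opening"]),3)/; s/np.round(s\["time"\],2),s\["eef_pos"\].round(4),s\["contact_force"\].round(1)/np.round(s["time"],2),np.round(s["eef_pos"],4),np.round(s["contact_force"],1)/' h.py
python3 - <<'E'
from h import *
im,M,K=snap("w2",["cup","nipple"]);print(M.round(3),K)
print("cup rim",onz(M,K,(337,142),.05),"nip",onz(M,K,(258,318),.093))
cv2.imwrite("pics/w2c.png",cv2.resize(im[270:350,200:340],None,fx=5,fy=5,interpolation=2))
E
```

```text
2.95 [0.4718 0.2154 0.2915] [ 1.1 -1.7 -0.2] 1.001
axes x,y,z:
 [[ 0.001 -0.002 -1.   ]
 [-0.916  0.402 -0.002]
 [ 0.402  0.916 -0.002]]
cup [(array([0.452, 0.259, 0.006]), 0.9, array([341., 140.])), (array([0.469, 0.127, 0.009]), 0.79, array([260., 190.])), (array([0.321, 0.228, 0.013]), 0.77, array([281.,  63.]))]
nipple [(array([0.615, 0.068, 0.098]), 0.69, array([261., 318.]))]
[[ 0.402  0.878  0.26   0.406]
 [ 0.916 -0.385 -0.116  0.245]
 [-0.001  0.285 -0.959  0.434]
 [ 0.     0.     0.     1.   ]] [[309.70691629   0.         317.88181566]
 [  0.         309.70691629 203.2348106 ]
 [  0.           0.           1.        ]]
cup rim [0.44687534 0.252598   0.05      ] nip [0.61632616 0.06217011 0.093     ]
```

View pics/w2c.png

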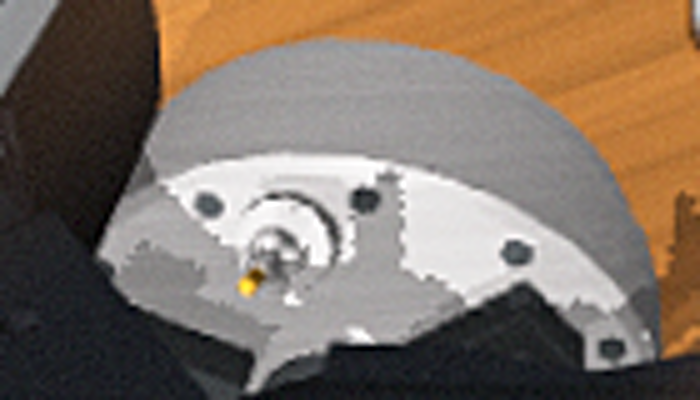

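>>> {"name": "servo_tool", "arguments": {"deltas": [[[0.02, -0.2, 0, 0], [0.05, -0.4, 0, 0], [0.07, -0.6, 0, 0], [0.1, -0.8, 0, 0], [0.12, -1, 0, 0]]]}}

```text
time: 3.6
eef_pos: [0.4819, 0.119, 0.2914]
tcp_rot: [-0.388, 0.591, 0.388, 0.591]
contact_force: [0.1, -0.4, -1.2]
opening: 1.001
```

>>> {"name": "servo_tool", "arguments": {"deltas": [[[0.02, -0.2, 0, 0], [0.05, -0.4, 0, 0], [0.07, -0.6, 0, 0], [0.1, -0.8, 0, 0], [0.12, -1, 0, 0]]]}}

```text
time: 4.1
eef_pos: [0.4941, 0.019, 0.2915]
tcp_rot: [-0.388, 0.591, 0.388, 0.592]
contact_force: [-0.3, 0.2, 0.4]
opening: 1.0
```

>>> {"name": "servo_tool", "arguments": {"deltas": [[[0.02, -0.2, 0, 0], [0.05, -0.4, 0, 0], [0.07, -0.6, 0, 0], [0.1, -0.8, 0, 0], [0.12, -1, 0, 0]]]}}

```text
time: 4.6
eef_pos: [0.5064, -0.081, 0.2914]
tcp_rot: [-0.388, 0.591, 0.388, 0.592]
contact_force: [-0.3, 0.5, 0.7]
opening: 1.002
```

>>> {"name": "servo_tool", "arguments": {"deltas": [[[0.02, -0.2, 0, 0], [0.05, -0.4, 0, 0], [0.07, -0.6, 0, 0], [0.1, -0.8, 0, 0], [0.12, -1, 0, 0]]]}}

```text
time: 5.1
eef_pos: [0.5186, -0.1809, 0.2914]
tcp_rot: [-0.388, 0.591, 0.388, 0.592]
contact_force: [0.3, -0.2, -0.3]
opening: 1.001
```

>>> {"name": "servo_tool", "arguments": {"deltas": [[[0.02, -0.2, 0, 0], [0.05, -0.4, 0, 0], [0.07, -0.6, 0, 0], [0.1, -0.8, 0, 0], [0.12, -1, 0, 0]]]}}

```text
time: 5.6
eef_pos: [0.5304, -0.283, 0.2913]
tcp_rot: [-0.387, 0.592, 0.387, 0.592]
contact_force: [-0.3, 0.1, -0.3]
opening: 0.999
```

Run:
```python
from h import *
im,M,K=snap("w3",["coupler","stand"])
```

```text
5.6 [ 0.5304 -0.283   0.2913] [-0.3  0.1 -0.3] 0.999
axes x,y,z:
 [[ 0.     0.    -1.   ]
 [-0.916  0.4    0.   ]
 [ 0.4    0.916  0.   ]]
coupler [(array([ 0.526, -0.314,  0.11 ]), 0.59, array([289., 191.]))]
stand [(array([ 0.516, -0.302,  0.046]), 0.7, array([299., 167.])), (array([0.407, 0.028, 0.026]), 0.52, array([481.,  13.]))]
```

View pics/w3.png

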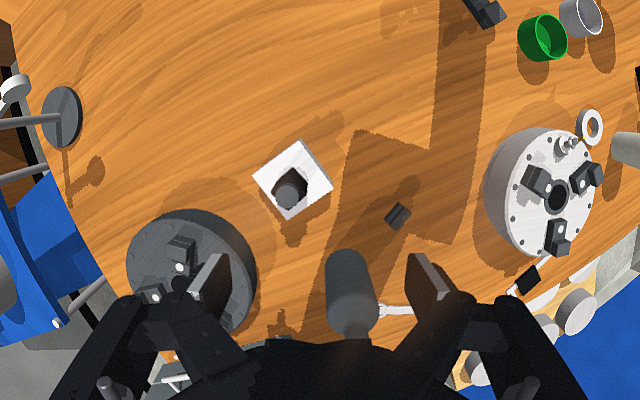

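```bash
cat >> h.py <<'E'
def rect(im,M,K,c,z,half,px):
    n=int(2*half/px);out=np.zeros((n,n,2),np.float32)
    for i in range(n):
        for j in range(n): out[i,j]=wpix(M,K,[c[0]+half-i*px,c[1]+half-j*px,z])   # up=+x, left=+y
    return cv2.remap(im,out[...,0],out[...,1],cv2.INTER_CUBIC)
E
python3 - <<'E'
from h import *
d=np.load("pics/w3.npz");im=cv2.imread("pics/w3.png");M,K=d["M"],d["K"]
c=(.526,-.312)
a=[cv2.resize(rect(im,M,K,c,z,.065,.001),(390,390),interpolation=2) for z in(.05,.125)]
for x in a:
    for k in range(0,390,30): cv2.line(x,(k,0),(k,4),(0,0,255),1);cv2.line(x,(0,k),(4,k),(0,0,255),1)
n=cv2.resize(im[120:170,540:595],None,fx=4,fy=4,interpolation=2)[:200]
o=np.zeros((600,800,3),np.uint8);o[:390,:390]=a[0];o[:390,400:790]=a[1];o[395:595,:n.shape[1]]=n
cv2.imwrite("pics/r3.png",o)
E
```

```text
(no output)
```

View pics/r3.png

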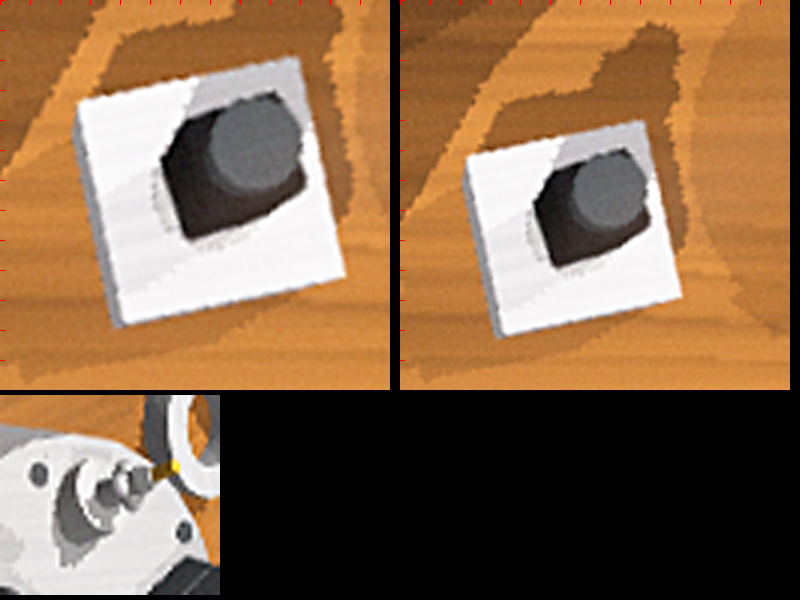

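>>> {"name": "servo_tool", "arguments": {"deltas": [[[0, -0.1, -0.2, 0.09], [0, -0.2, -0.4, 0.18], [-0.01, -0.34, -0.6, 0.27], [-0.02, -0.34, -0.8, 0.36], [-0.02, -0.34, -1, 0.46]]], "claw": 1, "force": 30}}

```text
time: 6.25
eef_pos: [0.5281, -0.3152, 0.1906]
tcp_rot: [-0.571, 0.417, 0.571, 0.417]
contact_force: [-0.0, -0.1, 0.6]
opening: 0.998
```

Run:
```python
from h import *
im,M,K=snap("w4",["coupler","stand"]);print(np.round(get_state()["qpos"],2))
c=(.528,-.317);print([wpix(M,K,[.528,-.317,z]).round() for z in(.05,.125)])
a=[cv2.resize(rect(im,M,K,c,z,.065,.001),(390,390),interpolation=2) for z in(.11,.125)]
for x in a: cv2.drawMarker(x,(195,195),(0,0,255),0,12)
o=np.hstack(a);cv2.imwrite("pics/r4.png",o)
```

```text
6.25 [ 0.5281 -0.3152  0.1906] [-0.  -0.1  0.6] 0.998
axes x,y,z:
 [[ 0.     0.    -1.   ]
 [-0.952 -0.305 -0.   ]
 [-0.305  0.952  0.   ]]
coupler [(array([0.61 , 0.058, 0.106]), 0.69, array([563., 343.])), (array([ 0.52 , -0.317,  0.111]), 0.57, array([317., 200.])), (array([ 0.644, -0.204,  0.019]), 0.46, array([374., 300.]))]
stand [(array([ 0.511, -0.321,  0.052]), 0.85, array([317., 173.])), (array([ 0.524, -0.322,  0.113]), 0.2, array([310., 204.]))]
[-0.7   0.19  1.77  0.    1.19 -2.57]
[array([315., 191.]), array([314., 217.])]
```

View pics/r4.png

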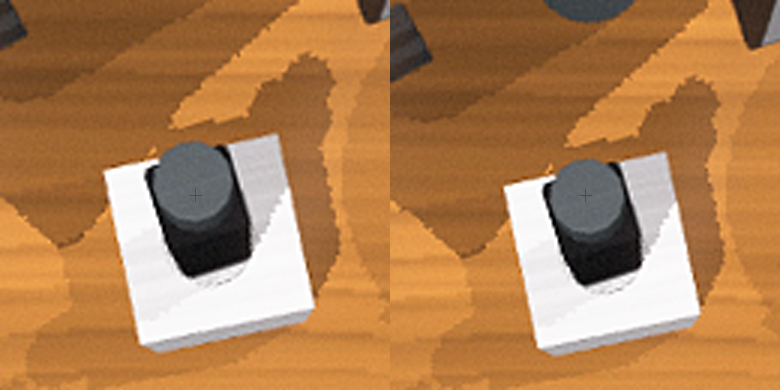

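>>> {"name": "servo_tool", "arguments": {"deltas": [[[0, -0.02, -0.2, 0], [0, -0.02, -0.4, 0], [0, -0.02, -0.6, 0], [0, -0.02, -0.8, 0], [0, -0.02, -1, 0]]]}}

```text
time: 6.9
eef_pos: [0.5294, -0.3179, 0.0928]
tcp_rot: [0.57, -0.419, -0.568, -0.419]
contact_force: [0.2, 0.5, 1.3]
opening: 0.999
```

>>> {"name": "servo_tool", "arguments": {"deltas": [[[0, 0, -0.13, 0], [0, 0, -0.26, 0], [0, 0, -0.26, 0], [0, 0, -0.26, 0], [0, 0, -0.26, 0]]], "claw": 0, "force": 30}}

```text
time: 7.4
eef_pos: [0.5289, -0.318, 0.0666]
tcp_rot: [0.571, -0.419, -0.569, -0.419]
contact_force: [-0.8, 0.4, 0.4]
opening: 0.504
```

>>> {"name": "servo_tool", "arguments": {"deltas": [[[0, 0, 0, 0], [0, 0, 0, 0], [0, 0, 0, 0], [0, 0, 0, 0], [0, 0, 0, 0]]], "claw": -1, "force": 30}}

```text
time: 7.9
eef_pos: [0.5288, -0.3181, 0.0666]
tcp_rot: [0.571, -0.419, -0.569, -0.419]
contact_force: [-0.3, 0.2, 5.1]
opening: 0.346
```

>>> {"name": "servo_tool", "arguments": {"deltas": [[[0, 0, 0, 0], [0, 0, 0, 0], [0, 0, 0, 0], [0, 0, 0, 0], [0, 0, 0, 0]]]}}

```text
time: 8.4
eef_pos: [0.5288, -0.318, 0.0666]
tcp_rot: [0.571, -0.419, -0.569, -0.419]
contact_force: [0.3, 0.1, 6.4]
opening: 0.347
```

>>> {"name": "servo_tool", "arguments": {"deltas": [[[0, 0, 0.1, 0], [0, 0, 0.2, 0], [0, 0, 0.32, 0], [0, 0, 0.43, 0], [0, 0, 0.43, 0]]]}}

```text
time: 8.9
eef_pos: [0.5287, -0.3177, 0.1108]
tcp_rot: [0.57, -0.419, -0.569, -0.419]
contact_force: [0.2, -0.0, -2.3]
opening: 0.346
```

Run:
```python
from h import *
im,M,K=snap("w5",["coupler"]);s=calibration("scene")
sc=read_camera("scene");u,v=proj("scene",[.53,-.32,.09]).astype(int);print(u,v)
a=cv2.resize(im[120:320,220:420],(400,400),interpolation=2);b=cv2.resize(sc[v-40:v+40,u-40:u+40],(400,400),interpolation=2)
cv2.imwrite("pics/r5.png",np.hstack([a,b]))
```

```text
8.9 [ 0.5287 -0.3177  0.1108] [ 0.2 -0.  -2.3] 0.346
axes x,y,z:
 [[ 0.001 -0.001 -1.   ]
 [-0.954 -0.299 -0.001]
 [-0.299  0.954 -0.001]]
coupler [(array([ 0.519, -0.323,  0.152]), 0.61, array([311., 284.]))]
197 286
```

View pics/r5.png

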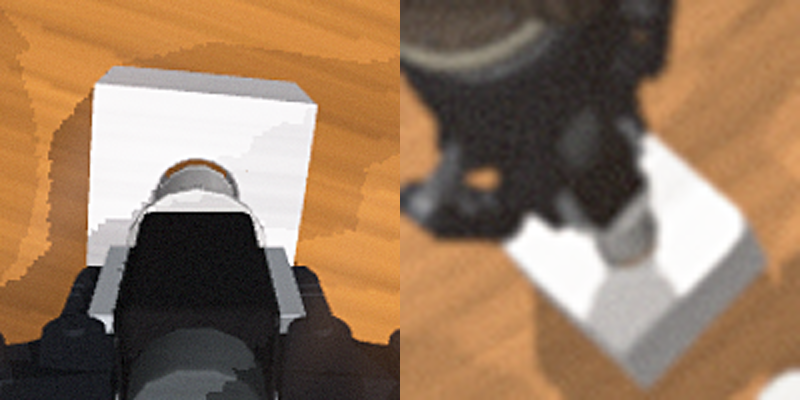

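>>> {"name": "servo_tool", "arguments": {"deltas": [[[0, 0, -0.02, 0], [-0.07, -0.025, -0.025, 0], [-0.14, -0.05, -0.035, 0], [-0.21, -0.07, -0.05, 0], [-0.29, -0.09, -0.072, 0]]], "force": 25}}

```text
time: 9.55
eef_pos: [0.4996, -0.3269, 0.1022]
tcp_rot: [0.571, -0.418, -0.569, -0.419]
contact_force: [4.1, 0.6, 3.3]
opening: 0.349
```

Run:
```python
from h import *
im,M,K=snap("w6",[])
a=cv2.resize(im[120:320,220:420],(600,600),interpolation=2)
cv2.imwrite("pics/r6.png",a)
```

```text
9.55 [ 0.4996 -0.3269  0.1022] [4.1 0.6 3.3] 0.349
axes x,y,z:
 [[ 0.003 -0.001 -1.   ]
 [-0.954 -0.299 -0.002]
 [-0.299  0.954 -0.002]]
```

View pics/r6.png

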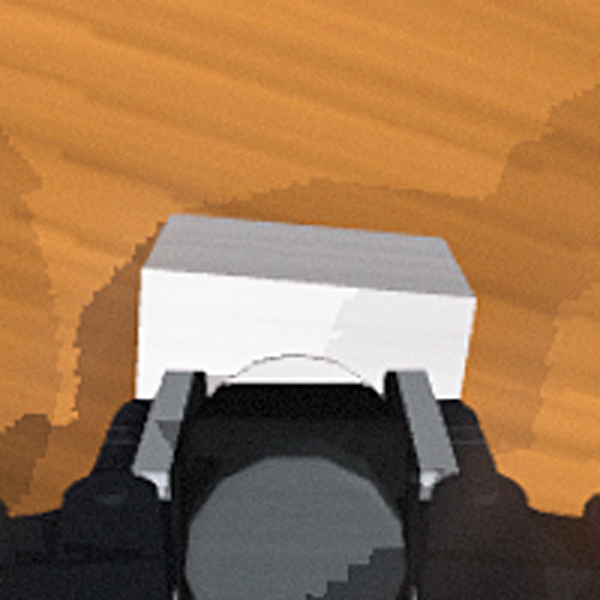

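```bash
cat >> h.py <<'E'
def model(M,K,pos,R,th,sg=.080,off=0.,sgn=1):
    # returns rows: collar top-silhouette, grip-bottom edge (camera side), cap-top far edge
    y,z=R[:,1],R[:,2];up=np.array([0,0,1.])
    g=np.array(pos)+R[:,0]*(-grip_depth)
    a=np.cos(th)*up+np.sin(th)*sgn*y; n=-np.sin(th)*up+np.cos(th)*sgn*y   # n: in-plane normal, to the lean side
    P=lambda s,u,w:wpix(M,K,g+a*(s-sg)+n*(u+off)+z*w)
    ph=np.linspace(0,2*np.pi,90)
    circ=lambda s,r:np.array([P(s,r*np.cos(t),r*np.sin(t)) for t in ph])
    col=circ(.045,.02)[:,1].min(),circ(.049,.02)[:,1].min();cap=circ(.12,.015)
    return dict(col=np.round(col,1),gripbot=P(.049,.015,0)[1].round(1),griptop=P(.105,.015,0)[1].round(1),cap=[cap[:,1].min().round(1),cap[:,1].max().round(1)],capw=np.ptp(cap[:,0]).round(1),snout=circ(0,.013)[:,1].min().round(1))
E
python3 - <<'E'
from h import *
R=Ro.from_quat([.571,-.4185,-.569,-.419]).as_matrix()
for n,pos,ths in(("w5",[.5287,-.3177,.1108],(0,)),("w6",[.4996,-.3269,.1022],(.3,.34,.38,.42))):
    d=np.load(f"pics/{n}.npz")
    for t in ths: print(n,t,model(d["M"],d["K"],pos,R,t))
im=cv2.imread("pics/w6.png");a=im[230:400,250:390].copy();cv2.imwrite("pics/r6b.png",cv2.resize(np.hstack([a,cv2.imread("pics/w5.png")[230:400,250:390]]),None,fx=2.8,fy=2.8,interpolation=2))
E
```

```text
w5 0 {'col': array([212.2, 214.6]), 'gripbot': np.float64(223.5), 'griptop': np.float64(276.4), 'cap': [np.float64(299.5), np.float64(363.6)], 'capw': np.float64(86.5), 'snout': np.float64(201.4)}
w6 0.3 {'col': array([228.8, 229.3]), 'gripbot': np.float64(238.3), 'griptop': np.float64(253.7), 'cap': [np.float64(260.6), np.float64(344.8)], 'capw': np.float64(89.9), 'snout': np.float64(234.1)}
w6 0.34 {'col': array([231.2, 231.5]), 'gripbot': np.float64(240.5), 'griptop': np.float64(250.8), 'cap': [np.float64(255.5), np.float64(341.4)], 'capw': np.float64(90.2), 'snout': np.float64(238.5)}
w6 0.38 {'col': array([233.6, 233.7]), 'gripbot': np.float64(242.6), 'griptop': np.float64(248.0), 'cap': [np.float64(250.5), np.float64(337.7)], 'capw': np.float64(90.3), 'snout': np.float64(243.0)}
w6 0.42 {'col': array([236.1, 235.9]), 'gripbot': np.float64(244.9), 'griptop': np.float64(245.3), 'cap': [np.float64(245.5), np.float64(333.9)], 'capw': np.float64(90.4), 'snout': np.float64(247.4)}
```

View pics/r6b.png

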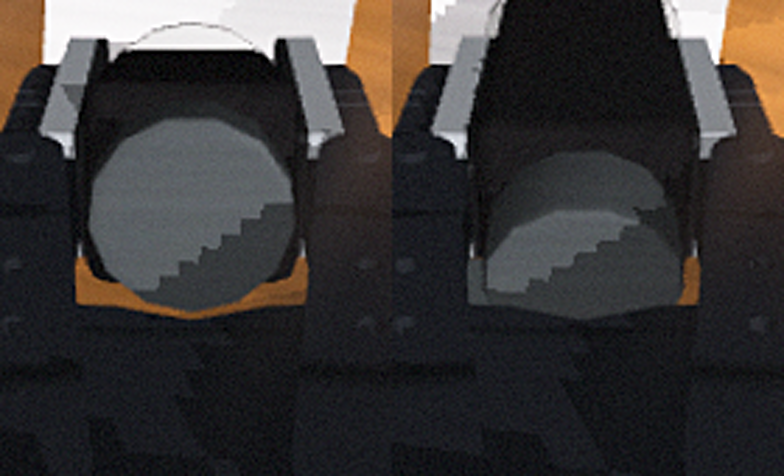

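>>> {"name": "servo_tool", "arguments": {"deltas": [[[0, 0, 0.01, 0], [-0.02, -0.006, 0.01, 0], [-0.04, -0.012, 0.01, 0], [-0.04, -0.012, 0.01, 0], [-0.04, -0.012, 0.01, 0]]]}}

```text
time: 10.1
eef_pos: [0.4951, -0.3276, 0.1015]
tcp_rot: [0.57, -0.419, -0.57, -0.419]
contact_force: [4.0, -1.5, -3.6]
opening: 0.346
```

```bash
cat >> h.py <<'E'
from scipy.optimize import least_squares
def fit(M,K,pos,R,obs,sgn=1):  # obs: dict collar, gripbot, griptop, cap (rows)
    def f(p,full=False):
        th,off,sg=p;y,z=R[:,1],R[:,2];up=-R[:,0];g=np.array(pos)+up*grip_depth
        a=np.cos(th)*up+np.sin(th)*sgn*y;n=-np.sin(th)*up+np.cos(th)*sgn*y
        P=lambda s,u,w=0:wpix(M,K,g+a*(s-sg)+n*(u+off)+z*w)[1]
        pr=dict(collar=min(P(.045,.02),P(.049,.02)),gripbot=P(.049,.015),griptop=P(.105,.015),cap=P(.12,.0122),capbase=P(.105,.0122))
        r=[pr[k]-v for k,v in obs.items()]+[(sg-.080)/.0015]
        return np.array(r)
    s=least_squares(f,[.3,0,.08]);print("th,off,sg",s.x.round(4),"res",s.fun.round(1));return s.x
E
python3 - <<'E'
from h import *
R=Ro.from_quat([.571,-.4185,-.569,-.419]).as_matrix()
d=np.load("pics/w5.npz");fit(d["M"],d["K"],[.5287,-.3177,.1108],R,dict(collar=213.5,gripbot=226,griptop=276.,cap=305,capbase=283.6))
d=np.load("pics/w6.npz");fit(d["M"],d["K"],[.4996,-.3269,.1022],R,dict(collar=239,gripbot=248,griptop=260.,cap=271.8))
im,M,K=snap("w7",[])
cv2.imwrite("pics/r7.png",cv2.resize(im[230:350,250:390],None,fx=5,fy=5,interpolation=2))
E
```

```text
th,off,sg [ 0.0183 -0.0006  0.08  ] res [ 0.7 -0.6  0.2  0.4 -0.8 -0. ]
th,off,sg [ 0.3594 -0.0037  0.0801] res [ 0.   0.3 -0.9  0.6  0.1]
10.1 [ 0.4951 -0.3276  0.1015] [ 4.  -1.5 -3.6] 0.346
axes x,y,z:
 [[ 0.    -0.    -1.   ]
 [-0.954 -0.299 -0.   ]
 [-0.299  0.954 -0.   ]]
```

View pics/r7.png

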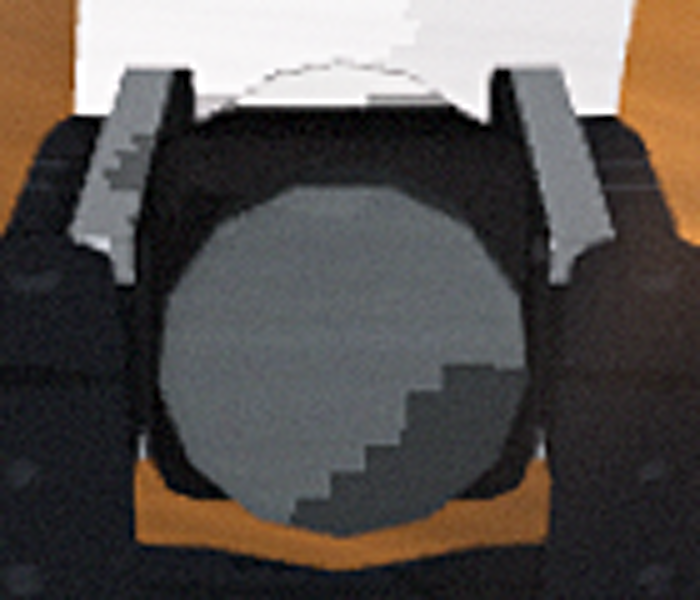

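```bash
sed -i 's/capbase=P(.105,.0122))/capbase=P(.105,.0122),capfar=P(.12,-.0122),gripfar=P(.105,-.015))/' h.py
python3 - <<'E'
from h import *
R=Ro.from_quat(get_state()["tcp_rot"]).as_matrix()
d=np.load("pics/w7.npz")
x=fit(d["M"],d["K"],get_state()["eef_pos"],R,dict(collar=242.4,gripbot=250.8,cap=266.8,capfar=337.4,gripfar=329.6))
fit(d["M"],d["K"],get_state()["eef_pos"],R,dict(collar=242.4,gripbot=250.8,cap=266.8))
# nipple: fit from w2 pixel picks, w3 pixel picks
from scipy.optimize import least_squares
D={n:np.load(f"pics/{n}.npz") for n in("w2","w3")}
obs=[("w2",(200+277/5,270+236/5),0.0),("w2",(200+247/5,270+286/5),.038),("w3",(540+85/4,120+107/4),.0),("w3",(540+165/4,120+73/4),.036)]
def f(p):
    b=np.array([p[0],p[1],.093]);a=np.array([np.sin(.38)*np.cos(p[2]),np.sin(.38)*np.sin(p[2]),np.cos(.38)])
    return np.concatenate([wpix(D[n]["M"],D[n]["K"],b+a*h)-np.array(px) for n,px,h in obs])
s=least_squares(f,[.616,.06,2.7]);print("nipple",s.x.round(4),np.degrees(s.x[2]).round(1),s.fun.round(1))
E
```

```text
th,off,sg [ 0.406  -0.0037  0.0813] res [-0.6 -0.1 -0.4 -0.9  2.   0.8]
th,off,sg [ 0.4081 -0.0038  0.08  ] res [-0.3  0.3 -0.   0. ]
nipple [0.6162 0.0552 2.6047] 149.2 [-1.8  2.1 -0.4  0.2  2.9 -1.7  0.5  0.5]
```

>>> {"name": "servo_tool", "arguments": {"deltas": [[[0, 0, 0, 0], [0, 0, 0, 0], [0, 0, 0, 0], [0, 0, 0.1, 0], [0, 0, 0.2, 0]]], "claw": -1, "force": 90}}

```text
time: 10.65
eef_pos: [0.4932, -0.3269, 0.1215]
tcp_rot: [-0.568, 0.419, 0.572, 0.418]
contact_force: [0.1, -0.6, -2.2]
opening: 0.343
```

>>> {"name": "servo_tool", "arguments": {"deltas": [[[0, 0, 0.2, 0], [0, 0, 0.4, 0], [0, 0, 0.6, 0], [0, 0, 0.8, 0], [0, 0, 0.9, 0]]]}}

```text
time: 11.15
eef_pos: [0.4947, -0.328, 0.2146]
tcp_rot: [0.57, -0.419, -0.57, -0.418]
contact_force: [0.1, -0.6, -1.6]
opening: 0.342
```

>>> {"name": "servo_tool", "arguments": {"deltas": [[[0.04, 0.15, 0.1, -0.05], [0.08, 0.3, 0.2, -0.1], [0.12, 0.45, 0.3, -0.15], [0.16, 0.6, 0.4, -0.2], [0.2, 0.76, 0.5, -0.25]]]}}

```text
time: 11.65
eef_pos: [0.5141, -0.2508, 0.2619]
tcp_rot: [-0.475, 0.523, 0.477, 0.522]
contact_force: [-0.8, -0.4, -2.4]
opening: 0.341
```

>>> {"name": "servo_tool", "arguments": {"deltas": [[[0.04, 0.15, 0.02, -0.05], [0.08, 0.3, 0.04, -0.1], [0.12, 0.45, 0.06, -0.15], [0.16, 0.6, 0.08, -0.2], [0.2, 0.76, 0.1, -0.25]]]}}

```text
time: 12.15
eef_pos: [0.5341, -0.175, 0.2716]
tcp_rot: [-0.365, 0.606, 0.366, 0.604]
contact_force: [0.5, 0.3, -2.3]
opening: 0.341
```

>>> {"name": "servo_tool", "arguments": {"deltas": [[[0.04, 0.15, 0, 0], [0.08, 0.3, 0, 0], [0.12, 0.45, 0, 0], [0.16, 0.76, 0, 0], [0.16, 0.76, 0, 0]]]}}

```text
time: 12.65
eef_pos: [0.5512, -0.0963, 0.2718]
tcp_rot: [-0.367, 0.604, 0.368, 0.604]
contact_force: [0.5, -0.3, -1.7]
opening: 0.339
```

Run:
```python
from h import *
im,M,K=snap("n1",["nipple","chuck"]);print(wpix(M,K,[.616,.056,.093]))
```

```text
12.65 [ 0.5512 -0.0963  0.2718] [ 0.5 -0.3 -1.7] 0.339
axes x,y,z:
 [[-0.001  0.002 -1.   ]
 [-0.888  0.46   0.002]
 [ 0.46   0.888  0.001]]
nipple [(array([0.616, 0.057, 0.1  ]), 0.75, array([465., 175.]))]
chuck [(array([0.671, 0.022, 0.078]), 0.94, array([447., 223.]))]
[462.17169825 174.23207314]
```

>>> {"name": "servo_tool", "arguments": {"deltas": [[[-0.02, 0.2, 0, 0], [-0.04, 0.4, 0, 0], [-0.06, 0.6, 0, 0], [-0.08, 0.8, 0, 0], [-0.1, 1, 0, 0]]]}}

```text
time: 13.3
eef_pos: [0.541, 0.0002, 0.2721]
tcp_rot: [-0.366, 0.605, 0.366, 0.605]
contact_force: [0.9, -0.6, -2.2]
opening: 0.343
```

>>> {"name": "servo_tool", "arguments": {"deltas": [[[-0.02, 0.2, 0, 0], [-0.04, 0.4, 0, 0], [-0.06, 0.6, 0, 0], [-0.08, 0.8, 0, 0], [-0.1, 1, 0, 0]]]}}

```text
time: 13.8
eef_pos: [0.5312, 0.1003, 0.2721]
tcp_rot: [-0.366, 0.605, 0.366, 0.605]
contact_force: [-0.2, -1.5, -2.2]
opening: 0.341
```

>>> {"name": "servo_tool", "arguments": {"deltas": [[[-0.02, 0.2, 0, 0], [-0.04, 0.4, 0, 0], [-0.06, 0.6, 0, 0], [-0.08, 0.8, 0, 0], [-0.1, 0.8, 0, 0]]]}}

```text
time: 14.3
eef_pos: [0.5211, 0.1814, 0.272]
tcp_rot: [-0.367, 0.605, 0.367, 0.605]
contact_force: [-0.6, -0.2, -2.6]
opening: 0.338
```

Run:
```python
from h import *
im,M,K=snap("n2",["nipple","chuck","cup"]);p=wpix(M,K,[.615,.057,.1]).round().astype(int);print(p)
n1=cv2.imread("pics/n1.png");d1=np.load("pics/n1.npz")
o=np.zeros((600,800,3),np.uint8)
def put(im,c,w,h,f,x,y):
    x0,y0=int(c[0]-w/2),int(c[1]-h/2);a=cv2.resize(im[max(y0,0):y0+h,max(x0,0):x0+w],None,fx=f,fy=f,interpolation=2);o[y:y+a.shape[0],x:x+a.shape[1]]=a;print("crop",x0,y0,"f",f,"at",x,y)
put(n1,(465,172),64,60,6,0,0)
put(im,p,64,60,6,400,0)
put(n1,(320,295),140,90,2.6,0,364)   # coupler in hand
q=wpix(M,K,[.447,.2525,.05]).round();put(im,q,100,90,2.6,400,364)
cv2.imwrite("pics/r8.png",o)
```

```text
14.3 [0.5211 0.1814 0.272 ] [-0.6 -0.2 -2.6] 0.338
axes x,y,z:
 [[-0.     0.    -1.   ]
 [-0.887  0.462  0.   ]
 [ 0.462  0.887  0.   ]]
nipple []
chuck [(array([0.692, 0.039, 0.078]), 0.79, array([283., 334.]))]
cup [(array([0.326, 0.226, 0.012]), 0.83, array([278.,  24.])), (array([0.472, 0.126, 0.012]), 0.81, array([263., 157.])), (array([0.448, 0.261, 0.005]), 0.58, array([345.,  93.]))]
[262 298]
crop 433 142 f 6 at 0 0
crop 230 268 f 6 at 400 0
crop 250 250 f 2.6 at 0 364
crop 292 48 f 2.6 at 400 364
```

View pics/r8.png

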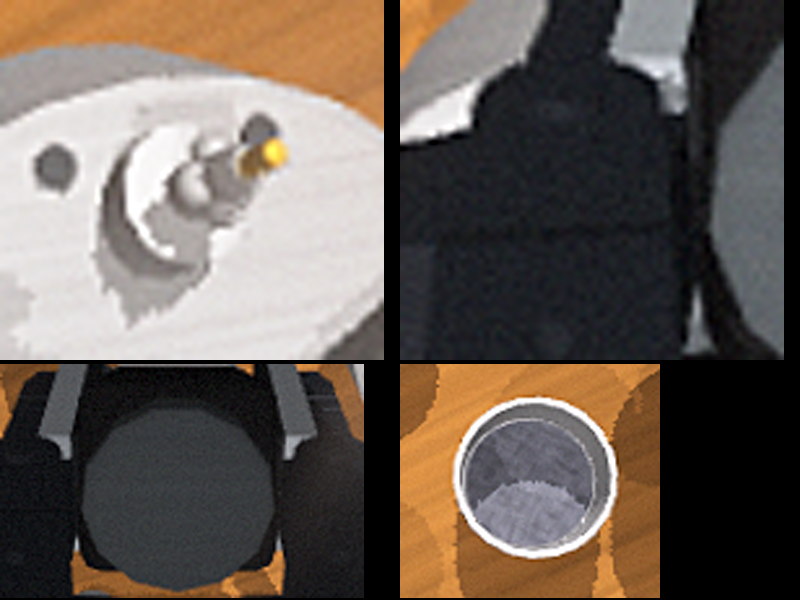

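Run:
```python
from h import *
def st(cam,px,z):
    c=calibration(cam);R=np.array(c["R"]);o=-R.T@c["t"];d=R.T@np.linalg.solve(c["intrinsics"],[*px,1.]);return o+d*(z-o[2])/d[2]
print("chuck c",st("top",(312,145),.08),st("scene",(377,250),.08))
# chuck outline circle fit in wrist w3: bore at (557,195)
d=np.load("pics/w3.npz");print("w3 bore",onz(d["M"],d["K"],(557,195),.08))
d2=np.load("pics/n2.npz");print("cup",onz(d2["M"],d2["K"],(343.9,91.5),.05))
D={n:np.load(f"pics/{n}.npz") for n in("w2","w3","n1")}
ph=np.linspace(0,2*np.pi,120)
def f(p,w=(1,.5,.5)):
    b=np.array([p[0],p[1],.093]);e=np.array([np.cos(p[2]),np.sin(p[2]),0]);u=np.array([0,0,1.])
    a=np.sin(.38)*e+np.cos(.38)*u;n=np.cos(.38)*e-np.sin(.38)*u;t=np.cross(a,n)
    W=lambda k,X:wpix(D[k]["M"],D[k]["K"],X)
    C=np.array([W("n1",b+.014*(np.cos(q)*n+np.sin(q)*t)) for q in ph])
    r=list(W("n1",b+.04*a)-[478.8,167.3])+[C[:,0].min()-453.8,C[:,1].max()-186.3,C[:,1].min()-162.3]
    r+=list(.5*(W("w2",b+.04*a)-[249.4,327.2]))+list(.5*(W("w3",b+.04*a)-[581.3,138.3]))
    return np.array(r)
s=least_squares(f,[.616,.056,2.6]);print("nip",s.x.round(4),np.degrees(s.x[2]).round(1),s.fun.round(1),np.sqrt(np.diag(np.linalg.inv(s.jac.T@s.jac))).round(4))
np.save("nip.npy",s.x)
# coupler re-fit from n1 (cap top edge row 250+43/2.6, far edge 250+(590-364)/2.6, gripfar)
s0=dict(eef=[.5512,-.0963,.2718]);R=Ro.from_quat([-.367,.604,.368,.604]).as_matrix()
d=D["n1"];fit(d["M"],d["K"],s0["eef"],R,dict(cap=250+43/2.6,capfar=250+225/2.6,gripfar=250+208/2.6))
```

```text
chuck c [0.69290588 0.03305437 0.08      ] [0.69187454 0.03266927 0.08      ]
w3 bore [0.69038375 0.03611131 0.08      ]
cup [0.44673511 0.25492162 0.05      ]
nip [0.6175 0.0593 2.9155] 167.0 [-0.1  0.2 -0.   0.  -0.1 -0.4  0.2  1.2 -0.3] [0.0008 0.0014 0.1244]
th,off,sg [ 0.3616 -0.0014  0.08  ] res [ 0. -0.  0. -0.]
```

>>> {"name": "servo_tool", "arguments": {"deltas": [[[-0.2, 0.16, 0, 0.02], [-0.4, 0.32, 0, 0.04], [-0.6, 0.48, -0.1, 0.06], [-0.8, 0.65, -0.2, 0.08], [-1, 0.81, -0.3, 0.1]]]}}

```text
time: 15.0
eef_pos: [0.4209, 0.261, 0.242]
tcp_rot: [-0.413, 0.574, 0.412, 0.575]
contact_force: [0.4, 0.3, -2.2]
opening: 0.337
```

>>> {"name": "servo_tool", "arguments": {"deltas": [[[0, 0, -0.2, 0], [0, 0, -0.4, 0], [0, 0, -0.6, 0], [0, 0, -0.8, 0], [0, 0, -1, 0]]]}}

```text
time: 15.5
eef_pos: [0.4217, 0.2605, 0.1416]
tcp_rot: [-0.412, 0.574, 0.412, 0.575]
contact_force: [0.4, -0.3, -2.1]
opening: 0.339
```

Run:
```python
from h import *
im,M,K=snap("c1",["cup","coupler","mouth"])
read_camera("top");read_camera("scene")
for c in("top","scene"):
  for q in("coupler","cup"): print(c,q,[(np.round(d["at"],3),round(d["p"],2)) for d in recognise(c,q)[:3]])
```

```text
15.5 [0.4217 0.2605 0.1416] [ 0.4 -0.3 -2.1] 0.339
axes x,y,z:
 [[ 0.001 -0.    -1.   ]
 [-0.947  0.32  -0.001]
 [ 0.32   0.947  0.   ]]
cup [(array([0.324, 0.221, 0.012]), 0.95, array([239., 108.])), (array([0.444, 0.261, 0.006]), 0.74, array([325., 215.])), (array([0.46 , 0.138, 0.024]), 0.62, array([213., 272.]))]
coupler [(array([0.412, 0.262, 0.197]), 0.83, array([311., 308.]))]
mouth [(array([0.409, 0.263, 0.193]), 0.73, array([312., 295.]))]
top coupler [(array([0.448, 0.248, 0.139]), 0.63)]
top cup [(array([0.325, 0.228, 0.011]), 0.94), (array([0.452, 0.243, 0.005]), 0.8), (array([0.468, 0.135, 0.012]), 0.73)]
scene coupler [(array([0.443, 0.251, 0.151]), 0.86), (array([ 0.649, -0.202,  0.014]), 0.47)]
scene cup [(array([0.45 , 0.256, 0.017]), 0.83), (array([0.326, 0.228, 0.024]), 0.79), (array([0.466, 0.132, 0.017]), 0.69)]
```

>>> {"name": "servo_tool", "arguments": {"deltas": [[[0, 0.02, -0.2, 0], [0, 0.02, -0.4, 0], [0, 0.02, -0.6, 0], [0, 0.02, -0.7, 0], [0, 0.02, -0.7, 0]]]}}

```text
time: 16.5
eef_pos: [0.4201, 0.263, 0.0709]
tcp_rot: [-0.412, 0.575, 0.413, 0.573]
contact_force: [-0.2, -0.2, -2.1]
opening: 0.339
```

>>> {"name": "servo_tool", "arguments": {"deltas": [[[0, 0, -0.01, 0], [0, 0, -0.02, 0], [0, 0, -0.03, 0], [0, 0, -0.03, 0], [0, 0, -0.03, 0]]]}}

```text
time: 17.0
eef_pos: [0.4214, 0.2635, 0.0695]
tcp_rot: [-0.413, 0.574, 0.413, 0.574]
contact_force: [-0.4, 0.8, -1.7]
opening: 0.34
```

>>> {"name": "servo_tool", "arguments": {"deltas": [[[0, 0, -0.01, 0], [0, 0, -0.02, 0], [0, 0, -0.02, 0], [0, 0, -0.02, 0], [0, 0, -0.02, 0]]]}}

```text
time: 17.5
eef_pos: [0.4216, 0.2636, 0.0685]
tcp_rot: [-0.413, 0.574, 0.413, 0.574]
contact_force: [-3.7, -0.2, 5.4]
opening: 0.338
```

>>> {"name": "servo_tool", "arguments": {"deltas": [[[0, 0, 0.2, 0], [0, 0, 0.4, 0], [0, 0, 0.6, 0], [0, 0, 0.8, 0], [0, 0, 1, 0]]]}}

```text
time: 18.0
eef_pos: [0.4209, 0.2633, 0.1676]
tcp_rot: [-0.413, 0.574, 0.413, 0.574]
contact_force: [0.3, -0.7, -3.4]
opening: 0.335
```

Run:
```python
from h import *
D={n:np.load(f"pics/{n}.npz") for n in("w2","w3","n1")}
ph=np.linspace(0,2*np.pi,120)
def f(p):
    b=np.array([p[0],p[1],.093]);e=np.array([np.cos(p[2]),np.sin(p[2]),0]);u=np.array([0,0,1.])
    a=np.sin(.38)*e+np.cos(.38)*u;n=np.cos(.38)*e-np.sin(.38)*u;t=np.cross(a,n)
    W=lambda k,X:wpix(D[k]["M"],D[k]["K"],X)
    C=np.array([W("n1",b+.014*(np.cos(q)*n+np.sin(q)*t)) for q in ph])
    r=list(W("n1",b+.04*a)-[478.8,167.3])+[C[:,0].min()-453.8,C[:,1].max()-186.3,C[:,1].min()-162.3]
    r+=list(.5*(W("w2",b+.04*a)-[249.4,327.2]))+list(.5*(W("w3",b+.04*a)-[581.3,138.3]))
    return np.array(r+[(p[2]-np.arctan2(p[1]-.0335,p[0]-.6918))/.03])
s=least_squares(f,[.616,.056,2.8]);x=s.x;print(x.round(4),np.degrees(x[2]),s.fun.round(1))
e=np.array([np.cos(x[2]),np.sin(x[2]),0]);a=np.array([0,0,np.cos(.38)])+np.sin(.38)*e
st=get_state();R=Ro.from_quat(st["tcp_rot"]).as_matrix();ey=R[:,1];print("lean az",np.degrees(np.arctan2(ey[1],ey[0])),st["eef_pos"],"a",a.round(3))
for h in(.06,.045,.03,.0): print(h,"TCP",(np.array([x[0],x[1],.093])+a*h+.0336*e+[0,0,.054]).round(4))
```

```text
[0.6172 0.0584 2.8238] 161.79078195904228 [ 0.3  0.  -0.6  0.1 -0.  -0.3  0.2  1.3 -0.3  0.2]
lean az 161.3952495798288 [0.42090638 0.26325783 0.16759576] a [-0.352  0.116  0.929]
0.06 TCP [0.5642 0.0759 0.2027]
0.045 TCP [0.5694 0.0741 0.1888]
0.03 TCP [0.5747 0.0724 0.1749]
0.0 TCP [0.5853 0.0689 0.147 ]
```

>>> {"name": "servo_tool", "arguments": {"deltas": [[[0.14, -0.18, 0.2, 0], [0.28, -0.36, 0.4, 0], [0.43, -0.55, 0.5, 0], [0.58, -0.74, 0.5, 0], [0.72, -0.94, 0.5, 0]]]}}

```text
time: 18.5
eef_pos: [0.4939, 0.1687, 0.2175]
tcp_rot: [-0.413, 0.574, 0.412, 0.575]
contact_force: [0.8, 0.2, -2.7]
opening: 0.341
```

>>> {"name": "servo_tool", "arguments": {"deltas": [[[0.14, -0.18, 0, 0], [0.28, -0.36, 0, 0], [0.43, -0.55, 0, 0], [0.58, -0.74, -0.1, 0], [0.71, -0.94, -0.15, 0]]]}}

```text
time: 19.0
eef_pos: [0.5643, 0.0746, 0.201]
tcp_rot: [-0.412, 0.575, 0.413, 0.574]
contact_force: [-0.8, 0.7, -2.3]
opening: 0.343
```

Run:
```python
from h import *
im,M,K=snap("p1",["nipple","coupler"])
for c in("top","scene"):
  im=read_camera(c);cv2.imwrite(f"pics/{c}1.png",im)
  for q in("coupler","nipple","cup"): print(c,q,[(np.round(d["at"],3),round(d["p"],2)) for d in recognise(c,q)[:3]])
```

```text
19.0 [0.5643 0.0746 0.201 ] [-0.8  0.7 -2.3] 0.343
axes x,y,z:
 [[-0.001  0.    -1.   ]
 [-0.948  0.319  0.001]
 [ 0.319  0.948 -0.   ]]
nipple [(array([0.404, 0.04 , 0.02 ]), 0.28, array([237.,  53.]))]
coupler [(array([0.555, 0.074, 0.255]), 0.94, array([307., 307.]))]
top coupler []
top nipple []
top cup [(array([0.446, 0.26 , 0.006]), 0.73), (array([0.326, 0.252, 0.01 ]), 0.6), (array([0.711, 0.017, 0.078]), 0.2)]
scene coupler [(array([0.588, 0.068, 0.214]), 0.85), (array([0.407, 0.035, 0.018]), 0.54)]
scene nipple [(array([0.62 , 0.052, 0.099]), 0.67), (array([ 0.65 , -0.204,  0.01 ]), 0.19)]
scene cup [(array([0.711, 0.312, 0.071]), 0.62), (array([0.468, 0.114, 0.013]), 0.61), (array([0.321, 0.213, 0.018]), 0.6)]
```

>>> {"name": "servo_tool", "arguments": {"deltas": [[[0.02, 0, -0.05, 0], [0.04, -0.01, -0.1, 0], [0.06, -0.01, -0.15, 0], [0.08, -0.01, -0.19, 0], [0.08, -0.01, -0.19, 0]]]}}

```text
time: 20.05
eef_pos: [0.5718, 0.0743, 0.1819]
tcp_rot: [-0.412, 0.575, 0.413, 0.574]
contact_force: [0.6, 0.6, -2.5]
opening: 0.34
```

>>> {"name": "servo_tool", "arguments": {"deltas": [[[0.01, 0, -0.03, 0], [0.02, -0.01, -0.06, 0], [0.03, -0.01, -0.08, 0], [0.03, -0.01, -0.08, 0], [0.03, -0.01, -0.08, 0]]]}}

```text
time: 20.55
eef_pos: [0.5752, 0.0734, 0.1751]
tcp_rot: [-0.413, 0.574, 0.413, 0.574]
contact_force: [0.3, 0.2, -2.4]
opening: 0.341
```

>>> {"name": "servo_tool", "arguments": {"deltas": [[[0, -0.01, -0.02, 0], [0.01, -0.02, -0.04, 0], [0.02, -0.02, -0.06, 0], [0.02, -0.02, -0.06, 0], [0.02, -0.02, -0.06, 0]]]}}

```text
time: 21.05
eef_pos: [0.5771, 0.0714, 0.169]
tcp_rot: [-0.413, 0.574, 0.413, 0.574]
contact_force: [-0.3, 0.7, -1.9]
opening: 0.344
```

>>> {"name": "servo_tool", "arguments": {"deltas": [[[0, 0.01, 0, 0], [0.01, 0.02, 0, 0], [0.01, 0.03, 0, 0], [0.01, 0.03, 0, 0], [0.01, 0.03, 0, 0]]]}}

```text
time: 21.55
eef_pos: [0.578, 0.074, 0.1691]
tcp_rot: [-0.413, 0.575, 0.412, 0.574]
contact_force: [-1.2, -3.0, -1.5]
opening: 0.342
```

>>> {"name": "servo_tool", "arguments": {"deltas": [[[-0.01, -0.02, 0, 0], [-0.01, -0.04, 0, 0], [-0.02, -0.06, 0, 0], [-0.02, -0.06, 0, 0], [-0.02, -0.06, 0, 0]]]}}

```text
time: 22.05
eef_pos: [0.5761, 0.0685, 0.1691]
tcp_rot: [-0.412, 0.574, 0.413, 0.574]
contact_force: [-0.0, 1.2, -1.8]
opening: 0.341
```

>>> {"name": "servo_tool", "arguments": {"deltas": [[[0.01, 0.025, 0, 0], [-0.01, 0.03, 0, 0], [-0.02, 0.035, 0, 0], [-0.02, 0.035, 0, 0], [-0.02, 0.035, 0, 0]]]}}

```text
time: 22.55
eef_pos: [0.5741, 0.0719, 0.1691]
tcp_rot: [-0.413, 0.574, 0.413, 0.574]
contact_force: [0.2, 0.1, -1.9]
opening: 0.341
```

>>> {"name": "servo_tool", "arguments": {"deltas": [[[0.02, -0.005, 0, 0], [0.04, -0.01, 0, 0], [0.06, -0.02, 0, 0], [0.06, -0.02, 0, 0], [0.06, -0.02, 0, 0]]]}}

```text
time: 23.05
eef_pos: [0.5794, 0.0703, 0.1688]
tcp_rot: [-0.412, 0.575, 0.413, 0.574]
contact_force: [-3.6, 1.9, -0.3]
opening: 0.341
```

>>> {"name": "servo_tool", "arguments": {"deltas": [[[-0.03, 0.01, 0, 0], [-0.03, 0.01, -0.01, 0], [-0.025, 0.01, -0.02, 0], [-0.02, 0.006, -0.037, 0], [-0.02, 0.006, -0.037, 0]]]}}

```text
time: 23.55
eef_pos: [0.5783, 0.0703, 0.1651]
tcp_rot: [-0.413, 0.574, 0.412, 0.574]
contact_force: [-0.3, 0.6, -2.5]
opening: 0.344
```

>>> {"name": "servo_tool", "arguments": {"deltas": [[[0.004, -0.001, -0.01, 0], [0.008, -0.002, -0.02, 0], [0.012, -0.004, -0.03, 0], [0.018, -0.006, -0.046, 0], [0.018, -0.006, -0.046, 0]]]}}

```text
time: 24.05
eef_pos: [0.5791, 0.0705, 0.1627]
tcp_rot: [-0.412, 0.575, 0.414, 0.573]
contact_force: [-7.1, 1.3, 8.6]
opening: 0.343
```

>>> {"name": "servo_tool", "arguments": {"deltas": [[[0.004, -0.001, -0.01, 0], [0.008, -0.002, -0.02, 0], [0.012, -0.004, -0.03, 0], [0.016, -0.005, -0.04, 0], [0.016, -0.005, -0.04, 0]]]}}

```text
time: 24.55
eef_pos: [0.5814, 0.0695, 0.1553]
tcp_rot: [-0.413, 0.574, 0.413, 0.574]
contact_force: [2.0, 1.3, -8.4]
opening: 0.338
```

>>> {"name": "servo_tool", "arguments": {"deltas": [[[0.004, -0.001, -0.01, 0], [0.008, -0.002, -0.02, 0], [0.012, -0.004, -0.03, 0], [0.016, -0.005, -0.04, 0], [0.018, -0.006, -0.046, 0]]]}}

```text
time: 25.05
eef_pos: [0.5827, 0.0691, 0.1528]
tcp_rot: [-0.412, 0.575, 0.413, 0.574]
contact_force: [-5.6, 2.6, 1.8]
opening: 0.344
```

>>> {"name": "servo_tool", "arguments": {"deltas": [[[0.004, -0.001, -0.01, 0], [0.008, -0.002, -0.02, 0], [0.012, -0.004, -0.03, 0], [0.012, -0.004, -0.03, 0], [0.012, -0.004, -0.03, 0]]]}}

```text
time: 25.55
eef_pos: [0.5838, 0.0688, 0.1503]
tcp_rot: [-0.412, 0.575, 0.413, 0.574]
contact_force: [-6.7, 2.3, 3.3]
opening: 0.339
```

>>> {"name": "servo_tool", "arguments": {"deltas": [[[-0.01, 0.003, 0, 0], [-0.006, 0.002, -0.01, 0], [-0.002, 0, -0.02, 0], [0.002, -0.001, -0.03, 0], [0.002, -0.001, -0.03, 0]]]}}

```text
time: 26.05
eef_pos: [0.5845, 0.0686, 0.1479]
tcp_rot: [-0.412, 0.574, 0.413, 0.574]
contact_force: [-6.6, 2.8, 5.6]
opening: 0.34
```

Run:
```python
from h import *
s=get_state();print(np.round(s["contact_force"],1),np.round(s["wrist_torque"],3),s["eef_pos"])
e=np.array([-.948,.317,0]);a=np.array([-.352,.116,.929]);n=.929*e-np.array([0,0,.371]);t=np.array([.319,.948,0])
F=np.array(s["contact_force"])+[0,0,2.3];print("axial,n,t",F@a,F@n,F@t)
d=s["eef_pos"]-np.array([.5853,.0689,.147]);print("h,n,t",d@a,d@n,d@t)
```

```text
[-6.6  2.8  5.6] [ 0.374  1.14  -0.046] [0.58452604 0.06856477 0.14793468]
axial,n,t 10.01578078248224 3.6494923849090832 0.5270279833779762
h,n,t 0.0011018660559332638 0.00023612992023882144 -0.0005646900698539167
```

>>> {"name": "servo_tool", "arguments": {"deltas": [[[-0.008, 0.003, 0, 0], [-0.006, 0.002, -0.01, 0], [-0.003, 0.001, -0.02, 0], [0.002, 0, -0.03, 0], [0.002, 0, -0.03, 0]]]}}

```text
time: 26.55
eef_pos: [0.5848, 0.0686, 0.1477]
tcp_rot: [-0.412, 0.575, 0.413, 0.574]
contact_force: [-11.5, 2.8, 15.4]
opening: 0.341
```

```bash
cat > f.py <<'E'
from h import *
s=get_state();print(round(float(s["time"]),2),np.round(s["contact_force"],1),np.round(s["wrist_torque"],3),s["eef_pos"])
e=np.array([-.948,.317,0]);a=np.array([-.352,.116,.929]);n=.929*e-np.array([0,0,.371]);t=np.array([.319,.948,0])
F=np.array(s["contact_force"])+[0,0,2.3];print("axial,n,t",F@a,F@n,F@t)
d=s["eef_pos"]-np.array([.5853,.0689,.147]);print("h,n,t",d@a,d@n,d@t)
E
python3 f.py
```

```text
26.55 [-11.5   2.8  15.4] [ 0.362  2.095 -0.008] [0.58475499 0.06857863 0.14773965]
axial,n,t 20.79066855897314 4.390657792312842 -1.064460889275783
h,n,t 0.0008417021798223375 0.0001109367452819503 -0.000478515633827119
```

Run:
```python
from h import *
im,M,K=snap("q1",[])
for n in("w7","n1","q1"):
    g=cv2.cvtColor(cv2.imread(f"pics/{n}.png"),6)[:,312:326].mean(1);print(n,g[232:282].round().astype(int).tolist(),g[320:346].round().astype(int).tolist())
```

```text
26.55 [0.5848 0.0686 0.1477] [-11.5   2.8  15.4] 0.341
axes x,y,z:
 [[-0.002  0.    -1.   ]
 [-0.948  0.319  0.002]
 [ 0.319  0.948 -0.001]]
w7 [244, 243, 242, 243, 244, 244, 243, 244, 246, 242, 228, 209, 239, 239, 237, 238, 235, 224, 238, 80, 13, 6, 12, 11, 13, 16, 24, 25, 24, 27, 29, 31, 35, 33, 36, 73, 105, 102, 103, 105, 105, 100, 98, 100, 97, 96, 96, 95, 95, 96] [88, 87, 89, 90, 76, 66, 68, 69, 70, 62, 55, 56, 56, 55, 55, 52, 65, 94, 110, 107, 104, 104, 98, 68, 23, 24]
n1 [120, 119, 118, 112, 112, 115, 115, 110, 105, 103, 119, 141, 160, 158, 158, 157, 159, 157, 119, 20, 4, 10, 8, 9, 13, 13, 15, 16, 14, 18, 18, 26, 31, 29, 30, 42, 56, 57, 56, 57, 57, 60, 57, 59, 57, 58, 56, 57, 58, 57] [59, 60, 58, 59, 59, 59, 56, 56, 57, 58, 58, 56, 56, 56, 56, 53, 68, 92, 95, 81, 84, 103, 131, 118, 14, 14]
q1 [155, 188, 234, 237, 236, 236, 233, 233, 222, 198, 219, 245, 242, 248, 247, 247, 249, 253, 223, 44, 2, 12, 12, 14, 13, 20, 24, 26, 27, 29, 28, 37, 40, 38, 36, 65, 99, 110, 107, 107, 107, 108, 107, 108, 107, 106, 104, 105, 104, 104] [98, 98, 99, 100, 99, 99, 96, 98, 98, 98, 98, 97, 97, 95, 94, 95, 84, 44, 14, 16, 16, 17, 19, 22, 31, 31]
```

>>> {"name": "servo_tool", "arguments": {"deltas": [[[0, 0, 0, 0], [0, 0, 0, 0], [0.003, -0.001, -0.008, 0], [0.006, -0.002, -0.015, 0], [0.006, -0.002, -0.015, 0]]], "claw": -1, "force": 35}}

```text
time: 27.1
eef_pos: [0.5851, 0.0685, 0.1479]
tcp_rot: [-0.412, 0.575, 0.413, 0.573]
contact_force: [-15.3, 2.1, 21.5]
opening: 0.338
```

```bash
cat >> f.py <<'E'
im,M,K=snap("q%d"%int(s["time"]*10),[])
g=cv2.cvtColor(im,6)[:,312:326].mean(1);print(g[234:246].round().astype(int).tolist(),g[248:256].round().astype(int).tolist(),g[264:272].round().astype(int).tolist(),g[328:342].round().astype(int).tolist())
E
python3 f.py
```

```text
27.1 [-15.3   2.1  21.5] [ 0.396  2.907 -0.005] [0.58513583 0.06846744 0.1478585 ]
axial,n,t 27.724885816130683 5.25669130051148 -2.8539165518339655
h,n,t 0.0008051540468128403 -0.0003013102967684107 -0.0004624375780892778
27.1 [0.5851 0.0685 0.1479] [-15.3   2.1  21.5] 0.338
axes x,y,z:
 [[-0.003  0.    -1.   ]
 [-0.948  0.318  0.003]
 [ 0.318  0.948 -0.001]]
[237, 236, 236, 234, 233, 232, 212, 196, 226, 249, 249, 247] [251, 255, 136, 23, 5, 13, 14, 14] [39, 40, 33, 54, 90, 112, 107, 107] [97, 98, 99, 98, 96, 95, 95, 95, 87, 54, 17, 15, 20, 18]
```

>>> {"name": "servo_tool", "arguments": {"deltas": [[[0, 0, 0, 0], [0, 0, 0, 0], [0, 0, 0, 0], [0, 0, 0, 0], [0, 0, 0, 0]]], "claw": -1, "force": 80}}

```text
time: 27.65
eef_pos: [0.5851, 0.0685, 0.1478]
tcp_rot: [-0.412, 0.575, 0.413, 0.573]
contact_force: [-14.3, 1.6, 20.7]
opening: 0.338
```

```bash
python3 f.py
python3 - <<'E'
from h import *
for c in("top","scene"):
  read_camera(c)
  for q in("cup","coupler"): print(c,q,[(np.round(d["at"],3),round(d["p"],2)) for d in recognise(c,q)[:4]])
E
```

```text
27.65 [-14.3   1.6  20.7] [0.415 2.825 0.052] [0.58510837 0.06850268 0.14783228]
axial,n,t 26.530079813744944 4.51712555822015 -3.0307474057884924
h,n,t 0.000794554959133966 -0.00025701435984477124 -0.00043779106189449987
27.65 [0.5851 0.0685 0.1478] [-14.3   1.6  20.7] 0.338
axes x,y,z:
 [[-0.003  0.    -1.   ]
 [-0.948  0.318  0.003]
 [ 0.318  0.948 -0.001]]
[236, 236, 236, 235, 232, 232, 212, 194, 225, 249, 249, 247] [252, 255, 136, 25, 4, 13, 14, 17] [39, 41, 33, 54, 89, 109, 107, 106] [98, 97, 99, 98, 96, 95, 94, 93, 88, 55, 17, 16, 18, 18]
top cup [(array([ 0.681, -0.292,  0.138]), 0.71), (array([0.445, 0.26 , 0.009]), 0.55), (array([0.327, 0.248, 0.013]), 0.5)]
top coupler [(array([ 0.643, -0.197,  0.023]), 0.64)]
scene cup [(array([0.336, 0.193, 0.019]), 0.55), (array([0.439, 0.127, 0.018]), 0.54), (array([ 0.648, -0.204,  0.013]), 0.29)]
scene coupler [(array([0.607, 0.059, 0.158]), 0.93)]
```

```bash
python3 -c "
from plant import sign_off;print(sign_off())"
```

```text
the job is handed in; nothing more can be done
None
```

I handed the job in at 27.75 s on the robot clock or shortly after, with the coupler pressed home on the nipple and still gripped at 80 N. `sign_off` gives no verdict.

**What I did**
- **Tilting the coupler:** The tool can only turn about the vertical, so I gripped the coupler lightly. I pivoted it in the fingers to the nipple's lean by levering the snout against the stand's hole edge. Then I gripped hard and lifted it out.
- **Dipping:** I lowered the mouth into the silver wiping cup until it lightly touched the felt, about 8 N change in vertical force. A later picture put the cup within about 1 cm of where it was, within the network's error.
- **Pressing on:** I centred the lip on the stem by light side probing, then pushed along the tilted axis. The snap came just after a push of about 13 N.

**Last checks**
- **Fully home:** The push was about 10 N just before the stop, matching the pin's home force. It then rose to about 27 N while the tool moved only 0.3 mm. It was still 26.5 N with the tool stationary when I re-gripped at 80 N.
- **Position:** The tool was 0.8 mm short of the seat by my estimate. I put this down to error in that estimate, because the stop was stiff.
- **Squareness:** The in-hand tilt was about 0.385 rad against the nipple's 0.38, from image fits good to roughly 0.02 rad. A sideways load of 4–5 N remained.
- **Disagreements:** In the last pictures the scene camera did not report the silver cup, probably because the arm hid it. The top camera missed the coupler and labelled other things as cup or coupler. I did not re-check the bystanders in a viewed picture at the end.

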